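Lay out a light-sensor kit for assembly

TASK

Lay out the light-sensor kit for assembly: lay the black collar ring in the centre of the round brown socket disc, then stand the glass tube upright inside the ring, its foot down on the disc, without ever tipping it over. Stand the copper box on the aluminium stand midway between its two posts, open side up and with its long sides in line with the posts, and stand the two steel cans upright in the middle of the black pads on either side of the lamp block, the taller on the left and the shorter on the right as the robot sees it. Leave the small white jar where it is.

Things in the scene. Friction and masses are not known exactly. Their poses are not given: they have to be found in the camera images.
- collar: Loose black plastic collar ring, lying flat: outer diameter 62, bore 44, height 22 (mm), about 50 g, small grey ribs on its top face. Origin: centre of its underside, z up.
- tube: Loose mushroom-shaped amber glass sensor tube, standing upright, 92 mm tall, about 90 g: round brown foot of diameter 34 from 0 to 22 mm up, neck of diameter 31 to 42 mm up, flaring to a round head of diameter 52 between 54 and 86 mm up, copper-coloured top. The foot fits the collar's bore with 5 mm to spare all round; the head does not pass through the collar. Origin: centre of its underside, z up.
- copper_box: Loose open-topped copper electrode box, 36 mm along its own x, 54 mm along its own y (the long sides), 48 mm high, walls 3 mm, about 80 g, a thin web across its middle that is look only. Its y axis starts within 0.6 rad of world y. Origin: centre of its underside, z up.
- tall_can: Loose closed plain steel shield can, upright cylinder, diameter 44, height 85 mm, about 185 g. Origin: centre of its underside, z up.
- short_can: Loose closed plain steel shield can, upright cylinder, diameter 44, height 55 mm (the shorter of the two), about 155 g. Origin: centre of its underside, z up.
- socket_disc: Fixed round brown wooden-looking socket disc, diameter 100, 12 mm thick (flat top 12 mm above its origin), with a circle of brass dots near its edge. Origin: centre of its underside, z up.
- post_stand: Fixed aluminium stand: base plate 64 mm along its x, 150 mm along its y, 8 mm thick (flat top 8 mm above its origin), with two upright dark steel posts of diameter 14, standing at y = +60 and y = -60 mm, their tops 48 mm above the bench. Its y axis stays within 0.3 rad of world y. Origin: centre of its underside, z up.
- lamp_plate: Fixed white plate, 76 mm along its x, 190 mm along its y, 6 mm thick, with a grey lamp block in the middle (50 by 44 mm, top 35 mm above the bench, round lens on top) and a round black rubber pad of diameter 56 on either side, centred at y = +62 mm (the left pad as seen from the robot) and y = -62 mm (the right pad), pad tops 8 mm above its origin. Its y axis stays within 0.3 rad of world y. Origin: centre of its underside, z up.
- jar: Bystander: small white jar with a white lid, diameter 34, height 45 mm, loose, to be left where it is. Origin: centre of its underside, z up.
Not all that is in view belongs to the job. Leave any red, turquoise or yellow look-alike of the short_can alone.

How it is judged (in metres and radians):
At the end, for the whole second after the job is handed in: Collar flat on the disc within 12 mm of its centre, tube inside it on the disc; copper box within 12 mm of midway between the posts, long sides within 0.2 rad of their line; tall can on left pad, short on right, within 12 mm each way; heights within 3 mm, upright within 0.1 rad, at rest (horizontal distance between collar and socket_disc below 0.012 m and z of collar in the frame of socket_disc between 0.009 and 0.015 m and horizontal distance between tube and collar below 0.009 m and z of tube in the frame of socket_disc between 0.009 and 0.015 m and x of copper_box in the frame of post_stand between -0.012 and 0.012 m and y of copper_box in the frame of post_stand between -0.012 and 0.012 m and z of copper_box in the frame of post_stand between 0.005 and 0.011 m and angle between the y axis of copper_box and the y axis of post_stand, either way round below 0.2 rad and x of tall_can in the frame of lamp_plate between -0.012 and 0.012 m and y of tall_can in the frame of lamp_plate between 0.05 and 0.074 m and z of tall_can in the frame of lamp_plate between 0.005 and 0.011 m and x of short_can in the frame of lamp_plate between -0.012 and 0.012 m and y of short_can in the frame of lamp_plate between -0.074 and -0.05 m and z of short_can in the frame of lamp_plate between 0.005 and 0.011 m and angle between each of collar, tube, copper_box, tall_can, short_can's own z axis and vertical below 0.1 rad and linear speed of each of collar, tube, copper_box, tall_can, short_can below 0.02 m/s and angular speed of each of collar, tube, copper_box, tall_can, short_can below 0.2 rad/s); the robot touches nothing.
It fails at once if the glass tube is tipped over (more than 0.8 rad) (angle between tube's own z axis and vertical above 0.8 rad).
It fails at once if the small white jar is moved by more than 20 mm (distance of jar from where it was at the start of the episode above 0.02 m).
It also fails if it takes over 120 s, if anything falls off the work surface, if the arm or the gripper's body presses on something with over 40 N, if the wrist force passes 120 N, or if a joint passes its speed limit or range.

ROBOT

A 6-joint arm with a two-finger parallel gripper is mounted at the origin on the work surface. World frame = base frame: x ahead of the robot, y to its left, z up, the work surface at z = 0. Lengths are in m, angles in degrees, forces in N, time in s.
With the tool pointing down it reaches from about 0.35 to 0.725 m from the base axis. Payload 6 kg.
Tool frame: the origin (TCP) lies on the centre line of the jaws, within the pads' length; the fingertips stand 11 mm ahead of it and the grasp point (between the pads) lies 8 mm behind it (tips_ahead is the distance from the TCP to the fingertips, in m); z points along the fingers, y is the direction in which the jaws open and shut (so a half turn about z gives the same grasp; the last joint's range is limited). The gripper opens to 85 mm and grips with 20 to 120 N. Pads are 22 mm wide; open, the fingers measure 114 mm over their backs; the gripper's body (76 mm by 85 mm) begins 54 mm behind the grasp point. The pads swing forward as they close: fully open they stand 13 mm farther back than shut.
Start: joints at [94.922, 2.303, 4.859, 0, -92.561, -19.12], TCP at [0.147, 0.582, 0.242] pointing down, gripper open.
Joint ranges: [-146.85, 146.85], [-73.84, 115.35], [-62.03, 85.46], [-188.31, 113.3], [-161.28, -10.13], [-171.36, 171.36]. Speed limits (degrees/s): [147.25, 147.25, 172.46, 180, 180, 180].

INTERFACE

Orientations are given as [roll, pitch, yaw] about the fixed x, y, z axes, in that order (R = Rz(yaw) Ry(pitch) Rx(roll)).
In Python, from station import get_obs, snapshot, camera_info, hand_in, tips_ahead gives the robot as it stands. The module is installed in compiled form; this text tells all that it offers.
- The arm moves only by the tool servo_tool, never from a script. Its argument "targets" is a list that holds one entry, the list of rows, each a list of 7 numbers: the turn, a rotation vector about the tool's x, y, z in degrees, then the shift along the tool's x, y, z in cm, then the opening, from 0 (shut) to 1 (fully open). In form: [[[ax, ay, az, x, y, z, fingers], ...]]. A call has exactly 8 rows; each row is the pose to reach, as a shift and turn from the pose commanded when the call began, along the tool's axes at that moment; what a row does not reach only later rows make up. A row lasts 1/10 s, in which the tool goes at most 50 mm and 8.59 degrees, less where a joint would pass 70% of its speed; a pose out of reach is approached as far as the arm can. A call with a gripper value outside its range is refused whole. The fingers move at their own pace and stop on an object; the grip force is fixed at half the most. Time passes only in rows, so rows that repeat a pose let the fingers close, or fill a call up. It gives the time, the measured TCP pose, the force and the opening at its end, in the units of the state.
- get_obs(): the state, without advancing time (a new reading comes with each control period).
- snapshot(name): name is "side" or "top"; returns the picture (384x512x3 uint8, red, green, blue); there is no depth.
- camera_info(name): a dict with "fx", "fy", "cx", "cy" (pixels), "rvec" (rotation vector, rad) and "tvec" (3), from world to camera coordinates, as OpenCV has them. Camera axes: x right, y down, z forward; pixel columns grow to the right and rows downward; lengths in m; the calibration is good to about 2 mm. A picture is of the moment at which its call begins. camera_info takes no time and is no camera call.
- hand_in(): hands the job in, once; it reports no verdict.
The state is a dict: "t": time; "joint_pos": joint angles; "qvel": joint speeds; "effort": joint torques, N m; "eef_pos": TCP position; "ee_rot": TCP orientation; "contact_force": force on the tool from outside, world axes, zero at the start; "ft_torque": the same for the moment, N m; "width": opening from 0.0 (shut) to 1.0 (fully open).
Only numpy, scipy, OpenCV 4.12 (cv2) and the standard library are available. Lean on these libraries where they do the work, as an engineer would, in place of code of your own. Each camera call takes 0.05 s, during which the arm holds its last target.

## Working session

There is one attempt and no reset: what is moved stays moved. The work goes in short steps, Python scripts to look and compute and a tool call to move; the robot and the scene stay as the last step left them, time stands still between calls to the robot, and variables do not carry over. Pictures are saved under pics/ and viewed, and the job is handed in when it is done.

Besides the shell and the picture viewer there is one more tool, called after "Emit:" in YAML: its name, and indented under it one key for each argument. servo_tool: Moves the arm, as the interface text tells. Its arguments: {"type":"object","properties":{"targets":{"type":"array","items":{"type":"array","items":{"type":"array","items":{"type":"number"}}}}},"required":["targets"]}

```bash
mkdir -p pics
python3 - <<'E'
from station import *
import cv2
o=get_obs(); print({k:o[k] for k in('t','eef_pos','ee_rot','width')},tips_ahead)
for n in('top','side'):
    c=camera_info(n);print(n,c)
    im=snapshot(n)[:,:,::-1]; cv2.imwrite(f'pics/{n}0.png',im); cv2.imwrite(f'pics/{n}0b.png',cv2.resize(im,(800,600),interpolation=cv2.INTER_CUBIC))
E
```

```text
{'t': 0.0, 'eef_pos': array([0.14699628, 0.58139606, 0.24126519]), 'ee_rot': array([ 1.79899014e+02, -6.13697201e-03, -1.41977889e+01]), 'width': 1.0004143168357005} 0.011
top {'fx': 364.9386551318089, 'fy': 364.9386551318089, 'cx': 254.33421815780636, 'cy': 186.84120222640715, 'rvec': array([ 2.19576084, -2.14249968,  0.05858929]), 'tvec': array([0.0023718 , 0.55838879, 1.03645984])}
side {'fx': 388.44275643835323, 'fy': 388.44275643835323, 'cx': 244.61307986409332, 'cy': 191.62119324555127, 'rvec': array([ 0.70633085, -2.66489991,  1.01619145]), 'tvec': array([0.47372221, 0.21156598, 0.87831384])}
```

View pics/top0b.png

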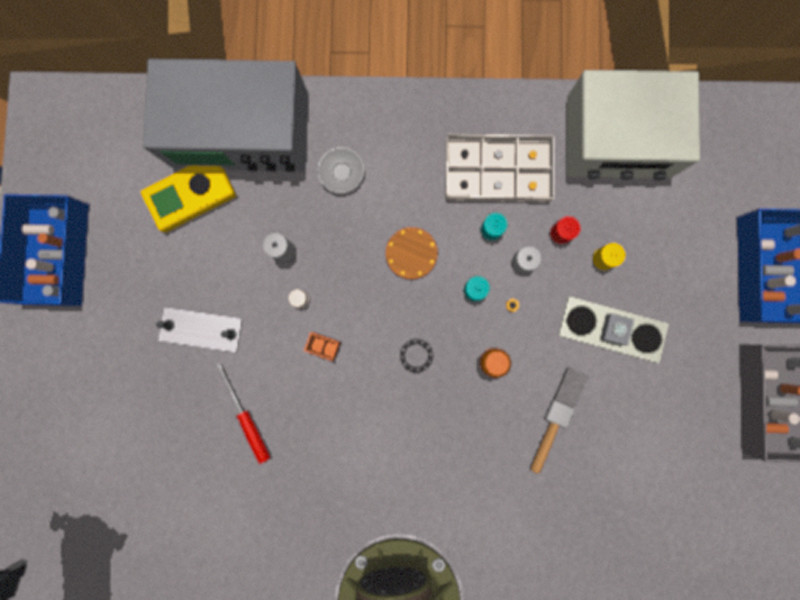

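View pics/side0b.png

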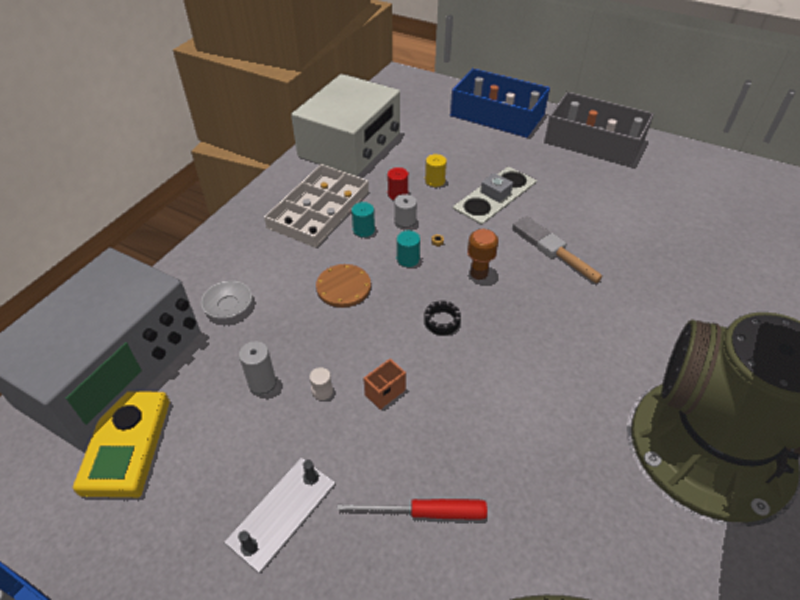

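```bash
cat > h.py <<'E'
import numpy as np, cv2
from scipy.optimize import least_squares
from station import *
def cam(n):
    c=camera_info(n);K=np.array([[c['fx'],0,c['cx']],[0,c['fy'],c['cy']],[0,0,1.]])
    return K,np.array(c['rvec'],float),np.array(c['tvec'],float)
def proj(n,P):
    K,r,t=cam(n);return cv2.projectPoints(np.asarray(P,float).reshape(-1,1,3),r,t,K,None)[0].reshape(-1,2)
def ray(n,uv,z):
    K,r,t=cam(n);R=cv2.Rodrigues(r)[0];C=-R.T@t
    d=R.T@np.linalg.inv(K)@np.array([uv[0],uv[1],1.]);return C+d*(z-C[2])/d[2]
def crop(im,u0,v0,u1,v1,s,out):
    c=cv2.resize(im[v0:v1,u0:u1],None,fx=s,fy=s,interpolation=cv2.INTER_CUBIC)
    for u in range((u0+9)//10*10,u1,10):
        cv2.line(c,((u-u0)*s,0),((u-u0)*s,5),(0,255,0),1)
        if u%20==0:cv2.putText(c,str(u),((u-u0)*s,16),0,.4,(0,255,255),1)
    for v in range((v0+9)//10*10,v1,10):
        cv2.line(c,(0,(v-v0)*s),(5,(v-v0)*s),(0,255,0),1);cv2.putText(c,str(v),(6,(v-v0)*s+4),0,.4,(0,255,255),1)
    cv2.imwrite(out,c)
E
python3 - <<'E'
from h import *
t=cv2.imread('pics/top0.png');s=cv2.imread('pics/side0.png')
crop(t,95,140,225,240,6,'pics/t1.png')
crop(t,235,140,365,240,6,'pics/t2.png')
crop(t,340,140,440,240,6,'pics/t3.png')
crop(s,130,190,290,310,5,'pics/s1.png')
crop(s,190,100,350,220,5,'pics/s2.png')
crop(s,130,270,260,370,6,'pics/s3.png')
E
```

```text
(no output)
```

View pics/t1.png

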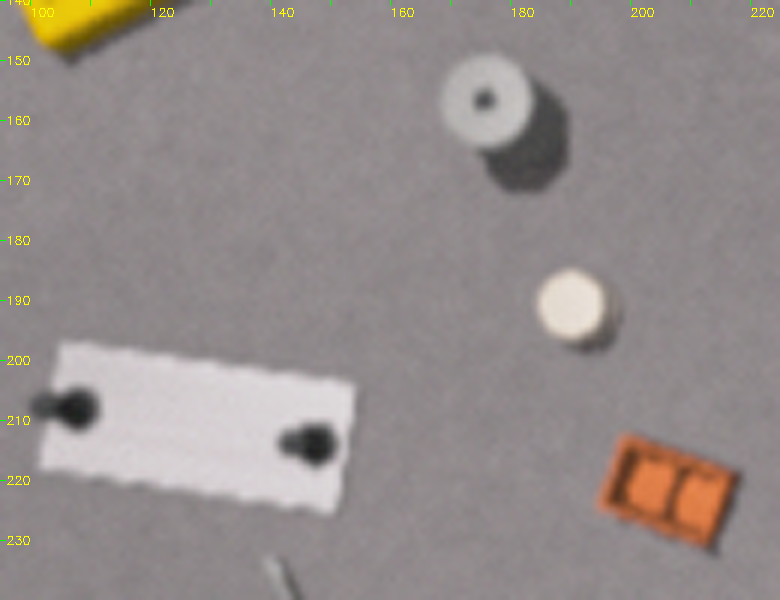

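View pics/t2.png

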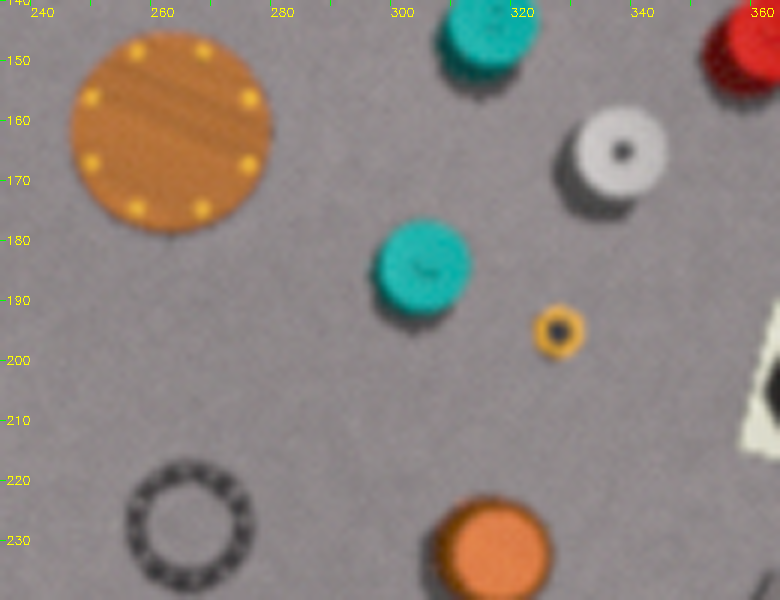

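View pics/t3.png

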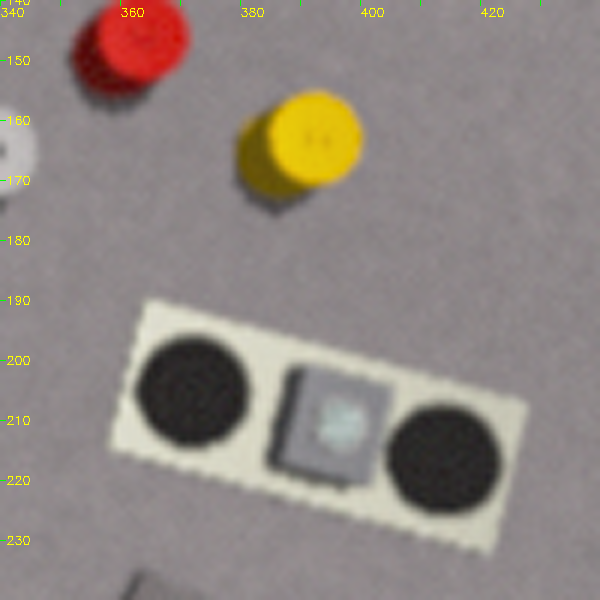

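View pics/s1.png

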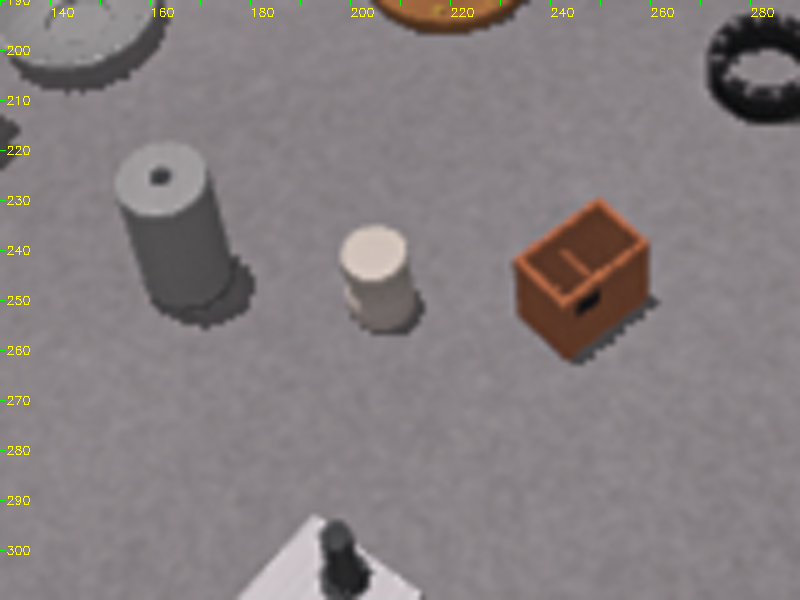

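View pics/s2.png

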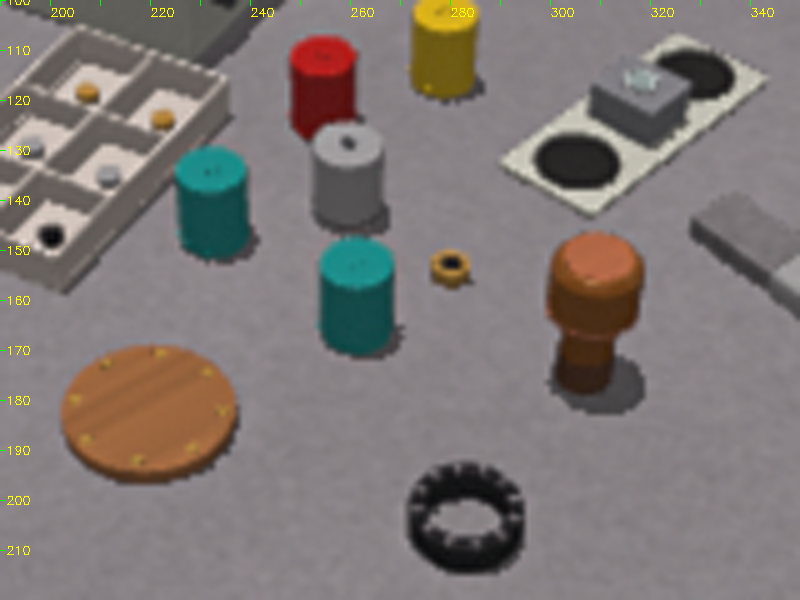

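View pics/s3.png

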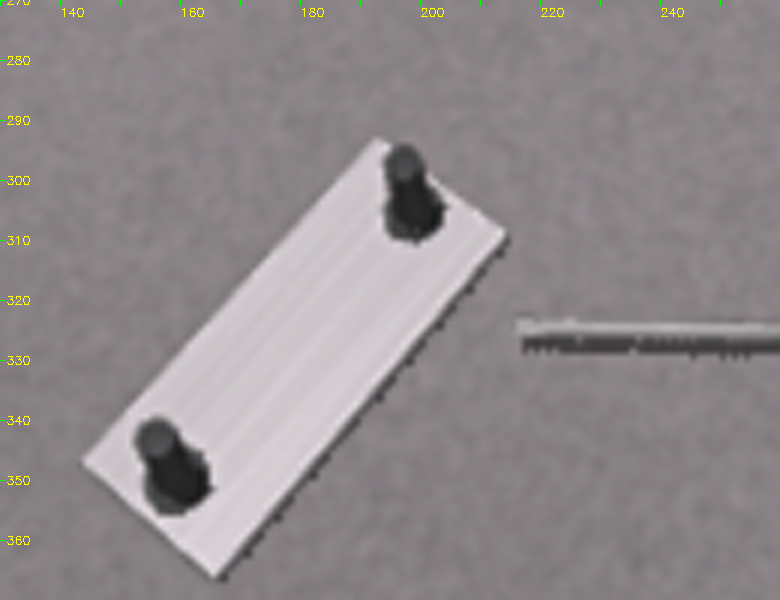

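```bash
cat > est.py <<'E'
from h import *
T=lambda x,y,o=(95,140),s=6:(x/s+o[0]-.5,y/s+o[1]-.5)
B=(235,140);C=(340,140)
S1=lambda x,y:T(x,y,(130,190),5)
S2=lambda x,y:T(x,y,(190,100),5)
S3=lambda x,y:T(x,y,(130,270),6)
D={'tall':(.085,T(487,101),S1(162,178)),'jar':(.045,T(572,305),S1(375,252)),
'disc':(.012,T(171,131,B),S2(150,409)),'collar':(.022,T(190,526,B),S2(467,505)),
'short':(.055,T(621,152,B),S2(348,144)),'padL':(.008,T(194,391,C),S2(577,161)),'padR':(.008,T(444,459,C),S2(695,74)),
'box':(.048,T(668,490),S1(582.5,252)),
'tube':(.091,T(501,552,B),S2(598,255))}
for i,(a,b) in enumerate(zip([(62,343),(355,385),(334,513),(40,468)],[(83,460),(375,138),(507,235),(217,578)])):
    D['st%d'%i]=(.008,T(*a),S3(*b))
for i,(a,b) in enumerate(zip([(625,435),(738,470),(712,548),(598,508)],[(515,262),(598,200),(650,240),(568,305)])):
    D['bx%d'%i]=(.048,T(*a),S1(*b))
for k,(z,a,b) in D.items():
    pa,pb=ray('top',a,z),ray('side',b,z)
    print(k,(pa[:2]*1e3).round(1),(pb[:2]*1e3).round(1))
E
python3 est.py
```

```text
tall [632.5 233.8] [632.2 233.8]
jar [542.1 198.9] [541.5 198.4]
disc [634.8  -7.2] [632.5  -5.9]
collar [442.8 -20.9] [442.1 -20.7]
short [ 623.1 -218.1] [ 622.3 -218.6]
padL [ 515.4 -326.3] [ 514.1 -325.4]
padR [ 485.6 -445.9] [ 482.7 -446.2]
box [455.9 149.6] [454.7 152. ]
tube [ 437. -159.] [ 436.5 -160.9]
st0 [519.6 458.5] [520.7 457.8]
st1 [502.5 312. ] [503.4 310.9]
st2 [439.7 319.3] [439.6 318.6]
st3 [457.9 465.9] [457.2 465.7]
bx0 [481.2 170.8] [479.5 172.4]
bx1 [466.1 117. ] [463.4 122.1]
bx2 [429.4 127.9] [430.4 130.4]
bx3 [446.7 182.3] [445.8 180.9]
```

```bash
cat > plan.py <<'E'
import sys
from h import *
from scipy.spatial.transform import Rotation as Ro
# usage: plan.py x y z yaw(mm,deg)
def main():
    x,y,z,yaw=map(float,sys.argv[1:5])
    o=get_obs();R=Ro.from_euler('xyz',o['ee_rot'],degrees=True)
    G=Ro.from_euler('xyz',[180,0,yaw],degrees=True)
    print('t %.2f pos %s rot %s w %.3f f %s'%(o['t'],(o['eef_pos']*1e3).round(1),o['ee_rot'].round(1),o['width'],o['contact_force'].round(1)))
    print('turn',(R.inv()*G).as_rotvec(degrees=True).round(1),'shift cm',(R.inv().apply(np.array([x,y,z])-o['eef_pos']*1e3)/10).round(2))
main()
E
python3 plan.py 455.3 150.8 130 -107; python3 -c "
import station
print(station.tips_ahead)"
```

```text
t 0.10 pos [147.  581.4 241.4] rot [179.9  -0.  -14.2] w 0.998 f [-0.5 -0.3 -0.4]
turn [ 0.1 -0.1 92.8] shift cm [40.44 34.17 11.2 ]
0.011
```

Emit:
servo_tool:
  targets:
    - [[0, 0, 8, 2, 1.7, 0, 1], [0, 0, 16, 5, 4.3, 1, 1], [0, 0, 24, 9, 7.6, 2, 1], [0, 0, 32, 13, 11, 3, 1], [0, 0, 40, 17, 14.3, 4, 1], [0, 0, 48, 21, 17.7, 5, 1], [0, 0, 56, 25, 21.1, 6, 1], [0, 0, 64, 29, 24.5, 7, 1]]

```text
t: 0.9
eef_pos: [0.3577, 0.2867, 0.1754]
ee_rot: [180.0, 0.0, -78.5]
contact_force: [0.9, 0.8, -0.5]
width: 1.002
```

```bash
python3 plan.py 455.3 150.8 110 -107
```

```text
t 0.90 pos [357.7 286.7 175.4] rot [180.    0.  -78.5] w 1.002 f [ 0.9  0.8 -0.5]
turn [ 0.   0.  28.5] shift cm [15.27 -6.85  6.54]
```

Emit:
servo_tool:
  targets:
    - [[0, 0, 8, 4, -1.8, 1.5, 1], [0, 0, 16, 8, -3.6, 3, 1], [0, 0, 24, 11.5, -5.2, 5, 1], [0, 0, 28.5, 14, -6.3, 6, 1], [0, 0, 28.5, 15.3, -6.85, 6.5, 1], [0, 0, 28.5, 15.3, -6.85, 6.5, 1], [0, 0, 28.5, 15.3, -6.85, 6.5, 1], [0, 0, 28.5, 15.3, -6.85, 6.5, 1]]

```text
t: 1.7
eef_pos: [0.4553, 0.1534, 0.1113]
ee_rot: [-180.0, 0.0, -106.6]
contact_force: [-0.1, 0.7, -0.4]
width: 1.002
```

```bash
python3 plan.py 455.3 150.8 25 -107;python3 - <<'E'
from h import *
s=cv2.cvtColor(snapshot('side'),cv2.COLOR_RGB2BGR)
crop(s,180,120,340,270,5,'pics/s5.png')
E
```

```text
t 1.70 pos [455.3 153.4 111.3] rot [-180.     0.  -106.6] w 1.002 f [-0.1  0.7 -0.4]
turn [-0.   0.   0.4] shift cm [ 0.26 -0.07  8.63]
```

View pics/s5.png

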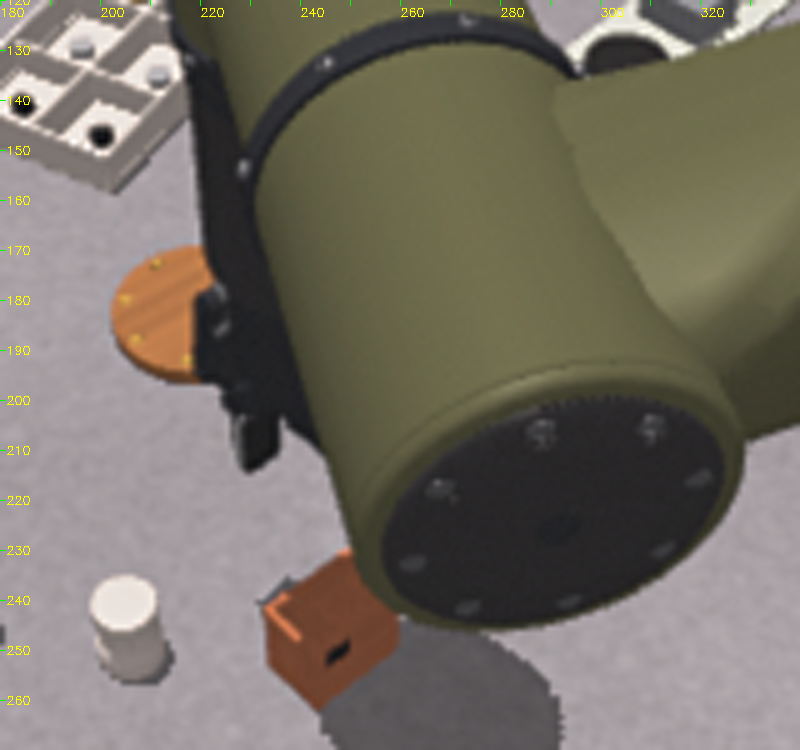

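Run:
```python
from h import *
for z in(.09,.095,.1,.105,.11,.115):
    p=[[.4553+r*.958,.1534-r*.287,z] for r in(.0425,.057)]
    print(z,proj('side',p).round(1).tolist())
```

```text
0.09 [[232.7, 218.9], [228.5, 215.4]]
0.095 [[232.6, 217.6], [228.4, 214.1]]
0.1 [[232.5, 216.3], [228.3, 212.7]]
0.105 [[232.4, 214.9], [228.2, 211.4]]
0.11 [[232.3, 213.5], [228.1, 210.0]]
0.115 [[232.2, 212.2], [228.0, 208.6]]
```

Emit:
servo_tool:
  targets:
    - [[0, 0, 0.4, 0.2, 0, 2, 1], [0, 0, 0.4, 0.25, -0.07, 4, 1], [0, 0, 0.4, 0.25, -0.07, 6, 1], [0, 0, 0.4, 0.25, -0.07, 7.5, 1], [0, 0, 0.4, 0.25, -0.07, 8.3, 1], [0, 0, 0.4, 0.25, -0.07, 8.3, 1], [0, 0, 0.4, 0.25, -0.07, 8.3, 0], [0, 0, 0.4, 0.25, -0.07, 8.3, 0]]

```text
t: 2.55
eef_pos: [0.456, 0.1507, 0.0291]
ee_rot: [-179.9, 0.1, -107.1]
contact_force: [-0.4, 0.2, 0.1]
width: 0.695
```

Emit:
servo_tool:
  targets:
    - [[0, 0, 0, 0, 0, 0, 0], [0, 0, 0, 0, 0, 0, 0], [0, 0, 0, 0, 0, 0, 0], [0, 0, 0, 0, 0, 0, 0], [0, 0, 0, 0, 0, 0, 0], [0, 0, 0, 0, 0, 0, 0], [0, 0, 0, 0, 0, 0, 0], [0, 0, 0, 0, 0, 0, 0]]

```text
t: 3.35
eef_pos: [0.456, 0.1505, 0.0289]
ee_rot: [-179.9, 0.1, -107.1]
contact_force: [0.3, 0.0, 4.8]
width: 0.412
```

```bash
python3 plan.py 480 388.6 150 -96.8
```

```text
t 3.35 pos [456.  150.5  28.9] rot [-1.799e+02  1.000e-01 -1.071e+02] w 0.412 f [0.3 0.  4.8]
turn [ -0.1   0.1 -10.3] shift cm [-23.48   4.69 -12.09]
```

Emit:
servo_tool:
  targets:
    - [[0, 0, 0, 0, 0, -2, 0], [0, 0, 0, 0, 0, -6, 0], [0, 0, 0, 0, 0, -10, 0], [0, 0, -3, -4, 0.8, -12, 0], [0, 0, -6, -8.5, 1.7, -12, 0], [0, 0, -9, -13, 2.6, -12, 0], [0, 0, -10.3, -17, 3.4, -12, 0], [0, 0, -10.3, -21, 4.2, -12, 0]]

```text
t: 4.15
eef_pos: [0.4766, 0.3648, 0.1469]
ee_rot: [179.9, -0.1, -96.7]
contact_force: [1.0, -0.5, -0.6]
width: 0.416
```

```bash
python3 plan.py 480 388.6 38 -96.8
```

```text
t 4.15 pos [476.6 364.8 146.9] rot [ 1.799e+02 -1.000e-01 -9.670e+01] w 0.416 f [ 1.  -0.5 -0.6]
turn [ 0.1 -0.1  0.1] shift cm [-2.42 -0.07 10.88]
```

Move over the stand, stop at z≈75, and check.

Emit:
servo_tool:
  targets:
    - [[0, 0, 0, -1.4, 0, 0, 0], [0, 0, 0, -2.4, 0, 1, 0], [0, 0, 0, -2.4, -0.07, 2.5, 0], [0, 0, 0, -2.4, -0.07, 4, 0], [0, 0, 0, -2.4, -0.07, 5.5, 0], [0, 0, 0, -2.4, -0.07, 6.5, 0], [0, 0, 0, -2.4, -0.07, 6.5, 0], [0, 0, 0, -2.4, -0.07, 6.5, 0]]

```text
t: 4.95
eef_pos: [0.4808, 0.3867, 0.0832]
ee_rot: [-180.0, -0.0, -96.8]
contact_force: [-0.1, -0.6, -0.6]
width: 0.413
```

```bash
python3 plan.py 480 388.6 38 -96.8;python3 - <<'E'
from h import *
s=cv2.cvtColor(snapshot('side'),cv2.COLOR_RGB2BGR);t=cv2.cvtColor(snapshot('top'),cv2.COLOR_RGB2BGR)
crop(s,120,240,250,370,6,'pics/s6.png');crop(t,80,170,180,260,6,'pics/t6.png')
E
```

```text
t 4.95 pos [480.8 386.7  83.2] rot [-180.    -0.   -96.8] w 0.413 f [-0.1 -0.6 -0.6]
turn [-0. -0. -0.] shift cm [-0.18  0.11  4.52]
```

View pics/s6.png

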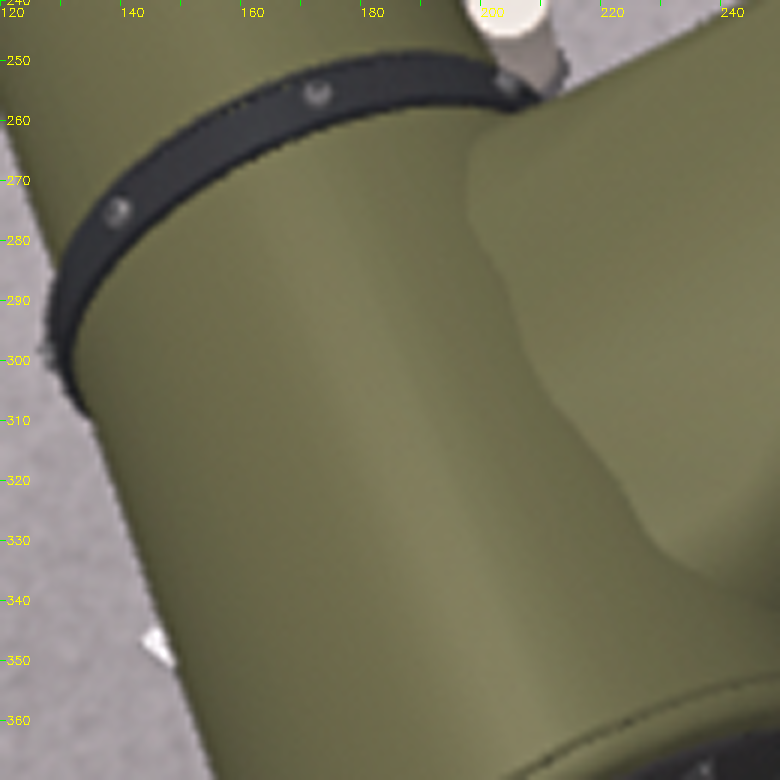

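Emit:
servo_tool:
  targets:
    - [[0, 0, 0, -0.18, 0.1, 1, 0], [0, 0, 0, -0.18, 0.1, 2, 0], [0, 0, 0, -0.18, 0.1, 3, 0], [0, 0, 0, -0.18, 0.1, 3.8, 0], [0, 0, 0, -0.18, 0.1, 4.3, 0], [0, 0, 0, -0.18, 0.1, 4.55, 0], [0, 0, 0, -0.18, 0.1, 4.55, 0], [0, 0, 0, -0.18, 0.1, 4.55, 0]]

```text
t: 5.85
eef_pos: [0.48, 0.3891, 0.0377]
ee_rot: [-180.0, 0.0, -96.8]
contact_force: [0.2, -0.3, -0.7]
width: 0.411
```

Emit:
servo_tool:
  targets:
    - [[0, 0, 0, 0, 0, 0, 0.5], [0, 0, 0, 0, 0, 0, 0.6], [0, 0, 0, 0, 0, 0, 1], [0, 0, 0, 0, 0, 0, 1], [0, 0, 0, 0, 0, 0, 1], [0, 0, 0, 0, 0, 0, 1], [0, 0, 0, 0, 0, -3, 1], [0, 0, 0, 0, 0, -8, 1]]

```text
t: 6.65
eef_pos: [0.4781, 0.3872, 0.114]
ee_rot: [179.7, -0.4, -96.8]
contact_force: [1.7, 1.6, -0.2]
width: 1.002
```

```bash
python3 plan.py 632.3 233.8 170 -105
```

```text
t 6.65 pos [478.1 387.2 114. ] rot [179.7  -0.4 -96.8] w 1.002 f [ 1.7  1.6 -0.2]
turn [ 0.2 -0.4  8.2] shift cm [ 13.44 -17.1   -5.6 ]
```

Emit:
servo_tool:
  targets:
    - [[0, 0, 1, 1, -1, -3, 1], [0, 0, 3, 3.2, -4, -5.6, 1], [0, 0, 5, 6.4, -8, -5.6, 1], [0, 0, 7, 9.6, -12, -5.6, 1], [0, 0, 8.2, 12.3, -15.5, -5.6, 1], [0, 0, 8.2, 13.4, -17, -5.6, 1], [0, 0, 8.2, 13.4, -17.1, -5.6, 1], [0, 0, 8.2, 13.4, -17.1, -5.6, 1]]

```text
t: 7.45
eef_pos: [0.6336, 0.2357, 0.173]
ee_rot: [180.0, -0.0, -105.0]
contact_force: [-0.3, 1.3, 0.2]
width: 1.0
```

```bash
python3 plan.py 632.3 233.8 52 -105;python3 - <<'E'
from h import *
s=cv2.cvtColor(snapshot('side'),cv2.COLOR_RGB2BGR);t=cv2.cvtColor(snapshot('top'),cv2.COLOR_RGB2BGR)
crop(s,120,200,250,370,4,'pics/s7.png');crop(t,90,140,220,240,6,'pics/t7.png')
E
```

```text
t 7.45 pos [633.6 235.7 173. ] rot [ 180.   -0. -105.] w 1.000 f [-0.3  1.3  0.2]
turn [ 0. -0. -0.] shift cm [ 0.21  0.07 12.1 ]
```

View pics/s7.png

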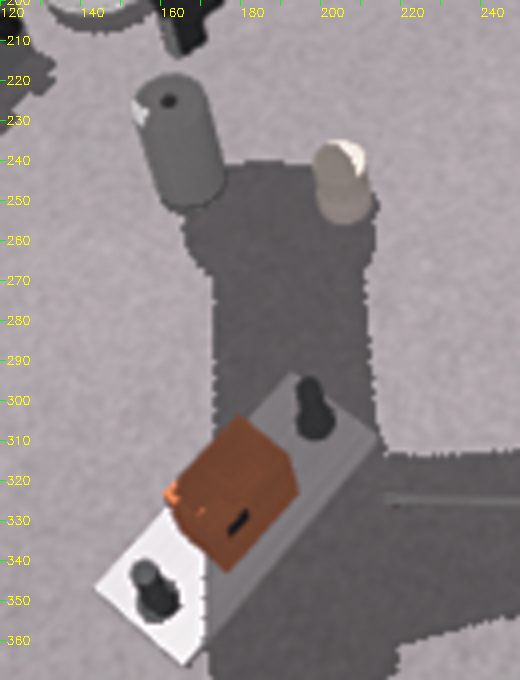

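View pics/t7.png

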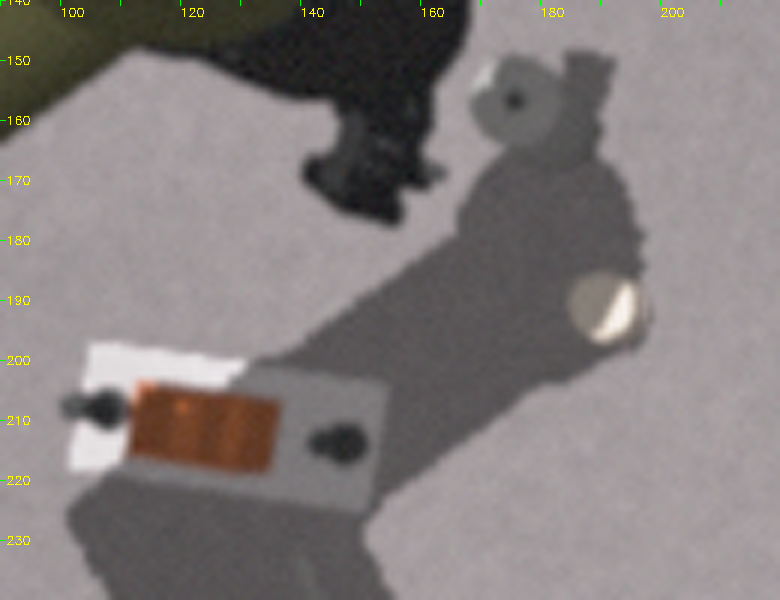

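Run:
```python
from h import *
print(proj('top',[.6336,.2357,.173]),proj('top',[.6323,.2338,.085]))
print(ray('top',(123.7,210.8),.056))
f=lambda x,y:(x/4+119.5,y/4+199.5)
for p in((240,415),(163,495)):print(ray('side',f(*p),.056))
g=lambda x,y:(x/6+89.5,y/6+139.5)
for p in((140,383),(280,402),(270,472),(130,455)):print(ray('top',g(*p),.056))
```

```text
[[166.58585291 150.23274058]] [[175.64619826 156.41745388]]
[0.47912933 0.38146476 0.056     ]
[0.49240451 0.36110292 0.056     ]
[0.50033045 0.41456397 0.056     ]
[0.49936704 0.41354464 0.056     ]
[0.49209769 0.34669656 0.056     ]
[0.45926095 0.34973786 0.056     ]
[0.46550476 0.416377   0.056     ]
```

Emit:
servo_tool:
  targets:
    - [[0, 0, 0, 0.2, 0.07, 3, 1], [0, 0, 0, 0.2, 0.07, 6, 1], [0, 0, 0, 0.2, 0.07, 9, 1], [0, 0, 0, 0.2, 0.07, 11, 1], [0, 0, 0, 0.2, 0.07, 12, 1], [0, 0, 0, 0.2, 0.07, 12.1, 0], [0, 0, 0, 0.2, 0.07, 12.1, 0], [0, 0, 0, 0.2, 0.07, 12.1, 0]]

```text
t: 8.35
eef_pos: [0.6333, 0.2345, 0.0545]
ee_rot: [-179.9, 0.1, -105.0]
contact_force: [5.0, 0.2, 4.8]
width: 0.512
```

Emit:
servo_tool:
  targets:
    - [[0, 0, 0, 0, 0, 0, 0], [0, 0, 0, 0, 0, 0, 0], [0, 0, 0, 0, 0, 0, 0], [0, 0, 0, 0, 0, 0, 0], [0, 0, 0, 0, 0, -1, 0], [0, 0, 0, 0, 0, -4, 0], [0, 0, 0, 0, 0, -8, 0], [0, 0, 0, 0, 0, -12, 0]]

```text
t: 9.15
eef_pos: [0.6318, 0.2334, 0.173]
ee_rot: [179.9, -0.1, -105.0]
contact_force: [1.0, 0.5, -1.9]
width: 0.503
```

```bash
python3 plan.py 514.8 -326 175 -104.3
```

```text
t 9.15 pos [631.8 233.4 173. ] rot [ 1.799e+02 -1.000e-01 -1.050e+02] w 0.503 f [ 1.   0.5 -1.9]
turn [ 0.1 -0.1 -0.7] shift cm [57.06 -3.18 -0.11]
```

Emit:
servo_tool:
  targets:
    - [[0, 0, 0, 2, 0, 0, 0], [0, 0, 0, 6, -0.3, 0, 0], [0, 0, 0, 10.5, -0.6, 0, 0], [0, 0, 0, 15, -0.9, 0, 0], [0, 0, 0, 20, -1.2, 0, 0], [0, 0, 0, 25, -1.5, 0, 0], [0, 0, 0, 30, -1.8, 0, 0], [0, 0, 0, 35, -2, 0, 0]]

```text
t: 9.95
eef_pos: [0.5602, -0.1108, 0.1724]
ee_rot: [180.0, 0.0, -105.0]
contact_force: [1.0, -0.2, -2.9]
width: 0.503
```

```bash
python3 plan.py 514.8 -326 150 -104.3
```

```text
t 9.95 pos [ 560.2 -110.8  172.4] rot [ 180.    0. -105.] w 0.503 f [ 1.  -0.2 -2.9]
turn [ 0.   0.  -0.7] shift cm [21.96 -1.18  2.24]
```

Emit:
servo_tool:
  targets:
    - [[0, 0, 0, 4.5, -0.2, 0, 0], [0, 0, -0.3, 9, -0.5, 0, 0], [0, 0, -0.7, 13.5, -0.7, 0, 0], [0, 0, -0.7, 17.5, -0.9, 0.5, 0], [0, 0, -0.7, 20.5, -1.1, 1.2, 0], [0, 0, -0.7, 21.8, -1.2, 2, 0], [0, 0, -0.7, 22, -1.2, 2.2, 0], [0, 0, -0.7, 22, -1.2, 2.2, 0]]

```text
t: 10.75
eef_pos: [0.5157, -0.3243, 0.1497]
ee_rot: [179.9, 0.0, -104.3]
contact_force: [0.5, 0.5, -2.0]
width: 0.503
```

```bash
python3 plan.py 514.8 -326 61 -104.3
```

```text
t 10.75 pos [ 515.7 -324.3  149.7] rot [ 179.9    0.  -104.3] w 0.503 f [ 0.5  0.5 -2. ]
turn [ 0.1  0.  -0. ] shift cm [0.19 0.03 8.87]
```

Emit:
servo_tool:
  targets:
    - [[0, 0, 0, 0.15, 0.03, 2, 0], [0, 0, 0, 0.15, 0.03, 4, 0], [0, 0, 0, 0.15, 0.03, 6, 0], [0, 0, 0, 0.15, 0.03, 7.5, 0], [0, 0, 0, 0.15, 0.03, 8.3, 0], [0, 0, 0, 0.15, 0.03, 8.7, 0], [0, 0, 0, 0.15, 0.03, 8.85, 0], [0, 0, 0, 0.15, 0.03, 8.85, 0]]

```text
t: 11.55
eef_pos: [0.5159, -0.3262, 0.063]
ee_rot: [-179.9, -0.0, -104.3]
contact_force: [-0.5, 0.2, -1.7]
width: 0.501
```

```bash
python3 plan.py 514.8 -326 61 -104.3
```

```text
t 11.55 pos [ 515.9 -326.2   63. ] rot [-179.9   -0.  -104.3] w 0.501 f [-0.5  0.2 -1.7]
turn [-0.1 -0.   0. ] shift cm [0.01 0.11 0.2 ]
```

Lower gently till contact, then release.

Emit:
servo_tool:
  targets:
    - [[0, 0, 0, 0, 0.1, 0.05, 0], [0, 0, 0, 0, 0.1, 0.1, 0], [0, 0, 0, 0, 0.1, 0.15, 0], [0, 0, 0, 0, 0.1, 0.2, 0], [0, 0, 0, 0, 0.1, 0.2, 0], [0, 0, 0, 0, 0.1, 0.2, 0], [0, 0, 0, 0, 0.1, 0.2, 0], [0, 0, 0, 0, 0.1, 0.2, 0]]

```text
t: 12.35
eef_pos: [0.5153, -0.3264, 0.0626]
ee_rot: [-179.8, -0.1, -104.3]
contact_force: [-0.2, 2.1, 8.1]
width: 0.506
```

Emit:
servo_tool:
  targets:
    - [[0, 0, 0, 0, 0, 0, 0.55], [0, 0, 0, 0, 0, 0, 0.6], [0, 0, 0, 0, 0, 0, 1], [0, 0, 0, 0, 0, 0, 1], [0, 0, 0, 0, 0, 0, 1], [0, 0, 0, 0, 0, 0, 1], [0, 0, 0, 0, 0, -3, 1], [0, 0, 0, 0, 0, -8, 1]]

```text
t: 13.15
eef_pos: [0.5124, -0.3249, 0.1365]
ee_rot: [179.5, 0.1, -104.3]
contact_force: [0.8, -0.2, 0.3]
width: 0.998
```

```bash
python3 plan.py 622.7 -218.4 160 -104.3
```

```text
t 13.15 pos [ 512.4 -324.9  136.5] rot [ 1.795e+02  1.000e-01 -1.043e+02] w 0.998 f [ 0.8 -0.2  0.3]
turn [ 0.5  0.1 -0. ] shift cm [-13.05  -8.04  -2.4 ]
```

Emit:
servo_tool:
  targets:
    - [[0, 0, 0, -1, -0.5, -2, 1], [0, 0, 0, -4, -2.5, -2.4, 1], [0, 0, 0, -8, -5, -2.4, 1], [0, 0, 0, -11.5, -7, -2.4, 1], [0, 0, 0, -13, -8, -2.4, 1], [0, 0, 0, -13, -8, -2.4, 1], [0, 0, 0, -13, -8, -2.4, 1], [0, 0, 0, -13, -8, -2.4, 1]]

```text
t: 13.95
eef_pos: [0.6234, -0.2206, 0.1642]
ee_rot: [-180.0, -0.0, -104.4]
contact_force: [-0.3, -0.6, 0.0]
width: 1.0
```

```bash
python3 plan.py 622.7 -218.4 32 -104.3;python3 - <<'E'
from h import *
s=cv2.cvtColor(snapshot('side'),cv2.COLOR_RGB2BGR);t=cv2.cvtColor(snapshot('top'),cv2.COLOR_RGB2BGR)
crop(s,200,60,360,190,5,'pics/s8.png');crop(t,300,130,440,240,5,'pics/t8.png')
E
```

```text
t 13.95 pos [ 623.4 -220.6  164.2] rot [-180.    -0.  -104.4] w 1.000 f [-0.3 -0.6  0. ]
turn [-0.  -0.  -0.1] shift cm [-0.19  0.13 13.22]
```

View pics/s8.png

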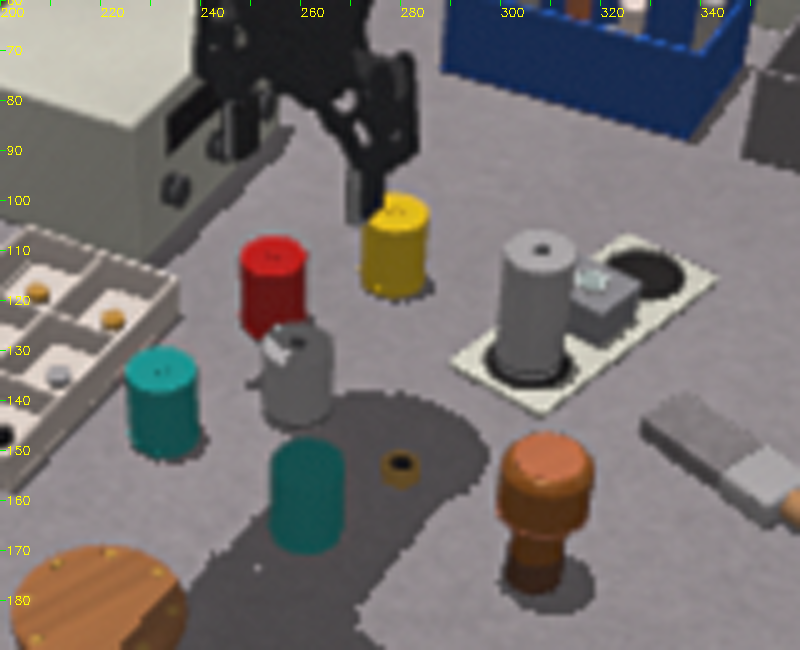

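View pics/t8.png

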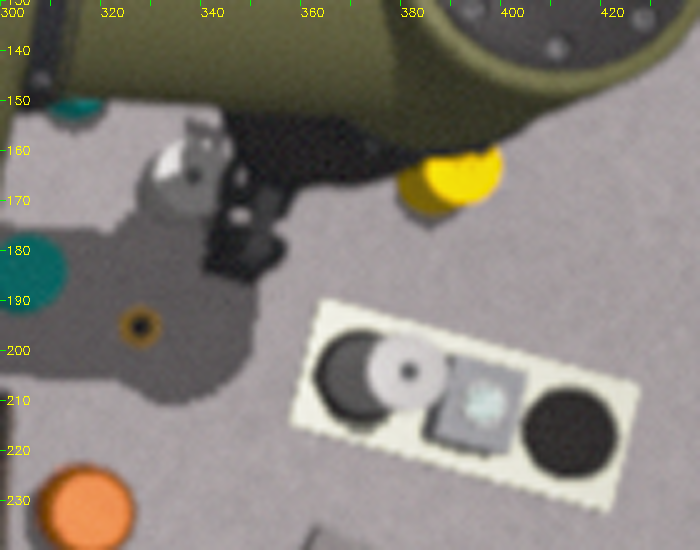

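Run:
```python
from h import *
print(ray('top',(381.3,203.9),.093),ray('side',(307.5,109.8),.093))
```

```text
[ 0.51486765 -0.32638203  0.093     ] [ 0.51410123 -0.3245594   0.093     ]
```

Emit:
servo_tool:
  targets:
    - [[0, 0, 0, -0.2, 0.1, 3, 1], [0, 0, 0, -0.2, 0.1, 6, 1], [0, 0, 0, -0.2, 0.1, 9, 1], [0, 0, 0, -0.2, 0.1, 12, 1], [0, 0, 0, -0.2, 0.1, 13, 1], [0, 0, 0, -0.2, 0.1, 13.2, 1], [0, 0, 0, -0.2, 0.1, 13.2, 0], [0, 0, 0, -0.2, 0.1, 13.2, 0]]

```text
t: 14.85
eef_pos: [0.6246, -0.2179, 0.0343]
ee_rot: [-179.8, -0.0, -104.3]
contact_force: [-0.0, 1.0, -0.3]
width: 0.69
```

Emit:
servo_tool:
  targets:
    - [[0, 0, 0, 0, 0, 0, 0], [0, 0, 0, 0, 0, 0, 0], [0, 0, 0, 0, 0, 0, 0], [0, 0, 0, 0, 0, 0, 0], [0, 0, 0, 0, 0, 0, 0], [0, 0, 0, 0, 0, -3, 0], [0, 0, 0, 0, 0, -7, 0], [0, 0, 0, 0, 0, -11, 0]]

```text
t: 15.65
eef_pos: [0.6228, -0.2172, 0.1421]
ee_rot: [179.9, -0.0, -104.3]
contact_force: [1.0, -0.5, -0.8]
width: 0.493
```

```bash
python3 plan.py 484.2 -446 143 -104.3
```

```text
t 15.65 pos [ 622.8 -217.2  142.1] rot [ 179.9   -0.  -104.3] w 0.493 f [ 1.  -0.5 -0.8]
turn [ 0.1 -0.   0. ] shift cm [25.59  7.78 -0.06]
```

Emit:
servo_tool:
  targets:
    - [[0, 0, 0, 2, 0.6, -2, 0], [0, 0, 0, 6, 1.8, -3, 0], [0, 0, 0, 10.5, 3.2, -3, 0], [0, 0, 0, 15, 4.5, -3, 0], [0, 0, 0, 19, 5.8, -3, 0], [0, 0, 0, 23, 7, -2, 0], [0, 0, 0, 25.5, 7.8, 0, 0], [0, 0, 0, 25.6, 7.8, 2, 0]]

```text
t: 16.45
eef_pos: [0.4824, -0.4488, 0.121]
ee_rot: [180.0, 0.0, -104.5]
contact_force: [0.9, 0.2, -2.1]
width: 0.492
```

```bash
python3 plan.py 484.2 -446 42.5 -104.3
```

```text
t 16.45 pos [ 482.4 -448.8  121. ] rot [ 180.     0.  -104.5] w 0.492 f [ 0.9  0.2 -2.1]
turn [ 0.   0.  -0.2] shift cm [-0.31 -0.11  7.85]
```

Emit:
servo_tool:
  targets:
    - [[0, 0, 0, -0.15, -0.05, 1, 0], [0, 0, 0, -0.2, -0.1, 3, 0], [0, 0, 0, -0.2, -0.1, 5, 0], [0, 0, 0, -0.2, -0.1, 6.5, 0], [0, 0, 0, -0.2, -0.1, 7.2, 0], [0, 0, 0, -0.2, -0.1, 7.5, 0], [0, 0, 0, -0.2, -0.1, 7.6, 0], [0, 0, 0, -0.2, -0.1, 7.6, 0]]

```text
t: 17.25
eef_pos: [0.4867, -0.4448, 0.047]
ee_rot: [-179.9, -0.0, -104.3]
contact_force: [0.6, -0.4, -1.7]
width: 0.498
```

```bash
python3 plan.py 484.2 -446 42 -104.3
```

```text
t 17.25 pos [ 486.7 -444.8   47. ] rot [-179.9   -0.  -104.3] w 0.498 f [ 0.6 -0.4 -1.7]
turn [-0.1 -0.   0. ] shift cm [0.18 0.21 0.5 ]
```

Emit:
servo_tool:
  targets:
    - [[0, 0, 0, 0.1, 0.15, 0.1, 0], [0, 0, 0, 0.15, 0.2, 0.2, 0], [0, 0, 0, 0.15, 0.2, 0.3, 0], [0, 0, 0, 0.15, 0.2, 0.38, 0], [0, 0, 0, 0.15, 0.2, 0.42, 0], [0, 0, 0, 0.15, 0.2, 0.42, 0], [0, 0, 0, 0.15, 0.2, 0.42, 0], [0, 0, 0, 0.15, 0.2, 0.42, 0]]

```text
t: 18.05
eef_pos: [0.4839, -0.4456, 0.0421]
ee_rot: [-180.0, -0.0, -104.3]
contact_force: [-1.8, 0.7, 1.1]
width: 0.493
```

```bash
python3 plan.py 484.2 -446 42 -104.3
```

```text
t 18.05 pos [ 483.9 -445.6   42.1] rot [-180.    -0.  -104.3] w 0.493 f [-1.8  0.7  1.1]
turn [-0. -0.  0.] shift cm [ 0.03 -0.04  0.01]
```

Contact is just made. Release, rise, and go to the collar.

Emit:
servo_tool:
  targets:
    - [[0, 0, 0, 0, 0, 0.03, 0.55], [0, 0, 0, 0, 0, 0.03, 0.6], [0, 0, 0, 0, 0, 0.03, 1], [0, 0, 0, 0, 0, 0.03, 1], [0, 0, 0, 0, 0, 0, 1], [0, 0, 0, 0, 0, 0, 1], [0, 0, 0, 0, 0, -4, 1], [0, 0, 0, 0, 0, -8.5, 1]]

```text
t: 18.85
eef_pos: [0.4828, -0.4448, 0.1254]
ee_rot: [179.7, 0.1, -104.3]
contact_force: [0.5, -0.9, 1.3]
width: 1.001
```

```bash
python3 plan.py 442.5 -20.8 150 -104.3
```

```text
t 18.85 pos [ 482.8 -444.8  125.4] rot [ 1.797e+02  1.000e-01 -1.043e+02] w 1.001 f [ 0.5 -0.9  1.3]
turn [ 0.3  0.1 -0. ] shift cm [-40.1   14.39  -2.34]
```

Emit:
servo_tool:
  targets:
    - [[0, 0, 0, 0, 0, -4, 1], [0, 0, 0, -3, 1, -6, 1], [0, 0, 0, -7, 2.5, -6, 1], [0, 0, 0, -11.5, 4.1, -6, 1], [0, 0, 0, -16, 5.7, -6, 1], [0, 0, 0, -20.5, 7.3, -6, 1], [0, 0, 0, -25, 9, -6, 1], [0, 0, 0, -29.5, 10.6, -5, 1]]

```text
t: 19.65
eef_pos: [0.4541, -0.132, 0.1783]
ee_rot: [-179.8, 0.0, -104.3]
contact_force: [1.7, 0.6, 0.8]
width: 1.002
```

```bash
python3 plan.py 442.5 -20.8 110 -104.3
```

```text
t 19.65 pos [ 454.1 -132.   178.3] rot [-179.8    0.  -104.3] w 1.002 f [1.7 0.6 0.8]
turn [-0.2  0.  -0. ] shift cm [-10.49   3.9    6.82]
```

Emit:
servo_tool:
  targets:
    - [[0, 0, 0, -3.5, 1.3, 0, 1], [0, 0, 0, -7, 2.6, 0, 1], [0, 0, 0, -9.5, 3.5, 1, 1], [0, 0, 0, -10.5, 3.9, 3, 1], [0, 0, 0, -10.5, 3.9, 5, 1], [0, 0, 0, -10.5, 3.9, 6.5, 1], [0, 0, 0, -10.5, 3.9, 6.8, 1], [0, 0, 0, -10.5, 3.9, 6.8, 1]]

```text
t: 20.45
eef_pos: [0.4421, -0.0225, 0.1088]
ee_rot: [180.0, -0.0, -104.3]
contact_force: [-0.3, -0.0, 1.0]
width: 1.004
```

```bash
python3 plan.py 442.5 -20.8 20 -104.3;python3 - <<'E'
from h import *
s=cv2.cvtColor(snapshot('side'),cv2.COLOR_RGB2BGR);t=cv2.cvtColor(snapshot('top'),cv2.COLOR_RGB2BGR)
crop(s,200,60,360,220,4,'pics/s9.png');crop(t,300,130,440,240,5,'pics/t9.png')
E
```

```text
t 20.45 pos [442.1 -22.5 108.8] rot [ 180.    -0.  -104.3] w 1.004 f [-0.3 -0.   1. ]
turn [ 0. -0. -0.] shift cm [-0.18  0.    8.88]
```

View pics/s9.png

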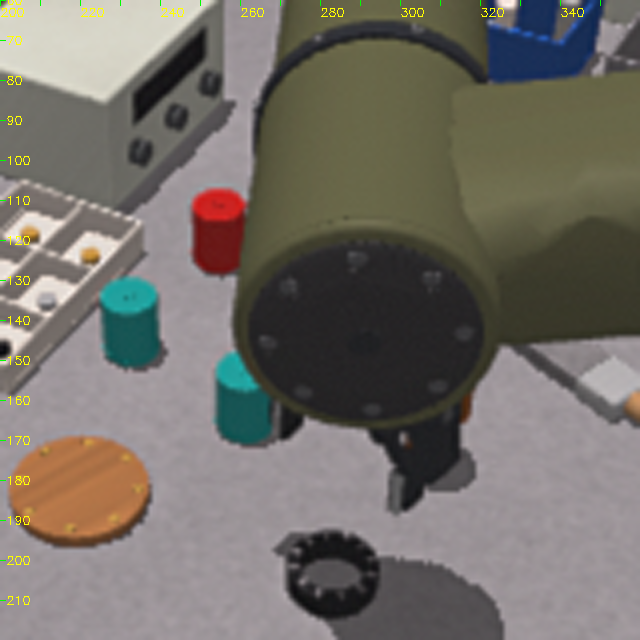

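View pics/t9.png

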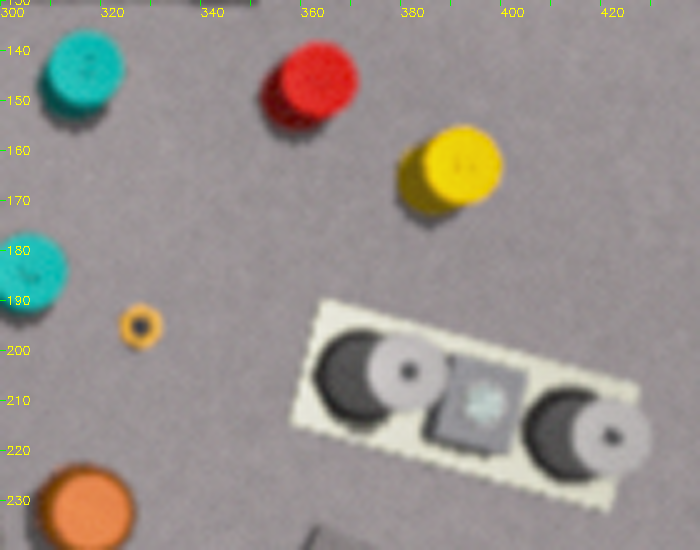

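Run:
```python
from h import *
print(ray('top',(421.9,216.9),.063))
d=np.array([.969,-.247]);e=np.array([.247,.969])
for z in(.09,.1,.11):
    for w in(-.011,.011):
        print(z,w,proj('side',[[*(np.array([.4421,-.0225])-r*d+w*e),z] for r in(.0425,.057)]).round(1).tolist())
```

```text
[ 0.48318801 -0.4462741   0.063     ]
0.09 -0.011 [[300.7, 188.6], [305.3, 191.6]]
0.09 0.011 [[295.0, 193.4], [299.6, 196.5]]
0.1 -0.011 [[301.0, 185.9], [305.7, 188.9]]
0.1 0.011 [[295.3, 190.7], [300.0, 193.8]]
0.11 -0.011 [[301.4, 183.1], [306.1, 186.1]]
0.11 0.011 [[295.6, 187.9], [300.3, 191.0]]
```

Emit:
servo_tool:
  targets:
    - [[0, 0, 0, -0.1, 0, 2, 1], [0, 0, 0, -0.15, 0, 4, 1], [0, 0, 0, -0.15, 0, 6, 1], [0, 0, 0, -0.15, 0, 7.5, 1], [0, 0, 0, -0.15, 0, 8.4, 1], [0, 0, 0, -0.15, 0, 8.8, 1], [0, 0, 0, -0.15, 0, 8.8, 1], [0, 0, 0, -0.15, 0, 8.8, 1]]

```text
t: 21.35
eef_pos: [0.4431, -0.0206, 0.0217]
ee_rot: [-179.9, 0.0, -104.3]
contact_force: [0.8, -0.9, 0.8]
width: 1.0
```

Emit:
servo_tool:
  targets:
    - [[0, 0, 0, 0, 0, 0.3, 1], [0, 0, 0, 0, 0, 0.6, 1], [0, 0, 0, 0, 0, 0.7, 1], [0, 0, 0, 0, 0, 0.7, 0.6], [0, 0, 0, 0, 0, 0.7, 0.4], [0, 0, 0, 0, 0, 0.7, 0.4], [0, 0, 0, 0, 0, 0.7, 0.4], [0, 0, 0, 0, 0, 0.7, 0.4]]

```text
t: 22.15
eef_pos: [0.4431, -0.0207, 0.0148]
ee_rot: [-179.9, 0.0, -104.3]
contact_force: [-1.7, 0.3, 5.5]
width: 0.704
```

```bash
python3 plan.py 442.5 -20.8 15 -104.3;python3 - <<'E'
from h import *
s=cv2.cvtColor(snapshot('side'),cv2.COLOR_RGB2BGR)
crop(s,240,160,330,240,8,'pics/s10.png')
E
```

```text
t 22.15 pos [443.1 -20.7  14.8] rot [-179.9    0.  -104.3] w 0.704 f [-1.7  0.3  5.5]
turn [-0.1  0.   0. ] shift cm [ 0.03  0.06 -0.02]
```

View pics/s10.png

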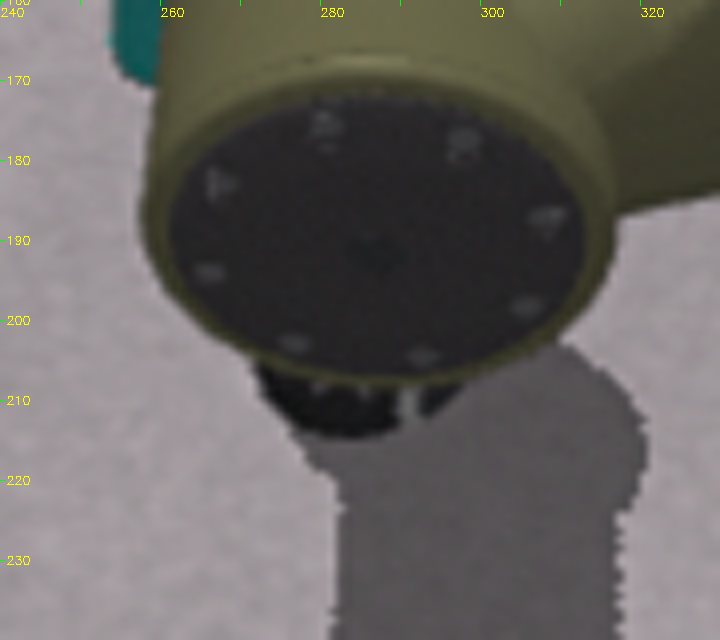

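Emit:
servo_tool:
  targets:
    - [[0, 0, 0, 0, 0, 0, 0], [0, 0, 0, 0, 0, 0, 0], [0, 0, 0, 0, 0, -1, 0], [0, 0, 0, 0, 0, -3, 0], [0, 0, 0, 0, 0, -6, 0], [0, 0, 0, 0, 0, -8, 0], [0, 0, 0, 0, 0, -9, 0], [0, 0, 0, 0, 0, -9, 0]]

```text
t: 23.0
eef_pos: [0.4431, -0.0204, 0.105]
ee_rot: [-179.9, 0.1, -104.3]
contact_force: [-0.6, -0.4, -0.9]
width: 0.707
```

```bash
python3 plan.py 633.7 -6.5 75 -104.3
```

```text
t 23.00 pos [443.1 -20.4 105. ] rot [-1.799e+02  1.000e-01 -1.043e+02] w 0.707 f [-0.6 -0.4 -0.9]
turn [-0.1  0.1  0. ] shift cm [ -6.05 -18.12   3.04]
```

Emit:
servo_tool:
  targets:
    - [[0, 0, 0, -0.7, -2, 0, 0], [0, 0, 0, -2, -6, 0, 0], [0, 0, 0, -3.4, -10, 0, 0], [0, 0, 0, -4.7, -14, 0, 0], [0, 0, 0, -5.7, -17, 0.5, 0], [0, 0, 0, -6.05, -18.1, 1.5, 0], [0, 0, 0, -6.05, -18.1, 3, 0], [0, 0, 0, -6.05, -18.1, 3, 0]]

```text
t: 23.8
eef_pos: [0.6302, -0.007, 0.0688]
ee_rot: [179.6, -0.1, -104.3]
contact_force: [-0.5, -0.3, -1.4]
width: 0.704
```

```bash
python3 plan.py 633.7 -6.5 27.5 -104.3
```

```text
t 23.80 pos [630.2  -7.   68.8] rot [ 1.796e+02 -1.000e-01 -1.043e+02] w 0.704 f [-0.5 -0.3 -1.4]
turn [ 0.4 -0.1 -0. ] shift cm [-0.14 -0.35  4.13]
```

Emit:
servo_tool:
  targets:
    - [[0, 0, 0, 0, 0, 1, 0], [0, 0, 0, 0, 0, 2, 0], [0, 0, 0, 0, 0, 3, 0], [0, 0, 0, 0, 0, 3.8, 0], [0, 0, 0, 0, 0, 4.1, 0], [0, 0, 0, 0, 0, 4.1, 0], [0, 0, 0, 0, 0, 4.1, 0], [0, 0, 0, 0, 0, 4.1, 0]]

```text
t: 24.6
eef_pos: [0.6333, -0.0067, 0.0334]
ee_rot: [-179.9, 0.0, -104.3]
contact_force: [-0.0, 0.8, -0.6]
width: 0.705
```

```bash
python3 plan.py 633.7 -6.5 27 -104.3
```

```text
t 24.60 pos [633.3  -6.7  33.4] rot [-179.9    0.  -104.3] w 0.705 f [-0.   0.8 -0.6]
turn [-0.1  0.   0. ] shift cm [-0.03 -0.04  0.64]
```

Emit:
servo_tool:
  targets:
    - [[0, 0, 0, 0, 0, 0.2, 0], [0, 0, 0, 0, 0, 0.4, 0], [0, 0, 0, 0, 0, 0.6, 0], [0, 0, 0, 0, 0, 0.65, 0], [0, 0, 0, 0, 0, 0.65, 0], [0, 0, 0, 0, 0, 0.65, 0], [0, 0, 0, 0, 0, 0.65, 0], [0, 0, 0, 0, 0, 0.65, 0]]

```text
t: 25.4
eef_pos: [0.6329, -0.0067, 0.0268]
ee_rot: [-180.0, -0.0, -104.3]
contact_force: [-3.0, 0.4, 5.0]
width: 0.705
```

Emit:
servo_tool:
  targets:
    - [[0, 0, 0, 0, 0, 0, 0.75], [0, 0, 0, 0, 0, 0, 0.8], [0, 0, 0, 0, 0, 0, 1], [0, 0, 0, 0, 0, 0, 1], [0, 0, 0, 0, 0, 0, 1], [0, 0, 0, 0, 0, 0, 1], [0, 0, 0, 0, 0, -4, 1], [0, 0, 0, 0, 0, -8.5, 1]]

```text
t: 26.2
eef_pos: [0.6315, -0.007, 0.11]
ee_rot: [179.8, -0.1, -104.3]
contact_force: [2.3, 0.2, 1.4]
width: 1.0
```

```bash
python3 plan.py 436.8 -160 170 -104.3
```

```text
t 26.20 pos [631.5  -7.  110. ] rot [ 1.798e+02 -1.000e-01 -1.043e+02] w 1.000 f [2.3 0.2 1.4]
turn [ 0.2 -0.1  0. ] shift cm [19.65 15.11 -5.89]
```

Emit:
servo_tool:
  targets:
    - [[0, 0, 0, 1, 0.7, -3, 1], [0, 0, 0, 4, 3, -5.5, 1], [0, 0, 0, 7.5, 5.8, -6, 1], [0, 0, 0, 11, 8.5, -6, 1], [0, 0, 0, 14.5, 11.2, -6, 1], [0, 0, 0, 18, 13.8, -6, 1], [0, 0, 0, 19.6, 15.1, -6, 1], [0, 0, 0, 19.6, 15.1, -6, 1]]

```text
t: 27.0
eef_pos: [0.4368, -0.1607, 0.1722]
ee_rot: [-179.9, 0.0, -104.4]
contact_force: [0.6, -0.1, -0.1]
width: 1.0
```

```bash
python3 plan.py 436.8 -160 62 -104.3;python3 - <<'E'
from h import *
s=cv2.cvtColor(snapshot('side'),cv2.COLOR_RGB2BGR);t=cv2.cvtColor(snapshot('top'),cv2.COLOR_RGB2BGR)
crop(s,180,100,330,220,5,'pics/s11.png');crop(t,235,130,355,250,5,'pics/t11.png')
E
```

```text
t 27.00 pos [ 436.8 -160.7  172.2] rot [-179.9    0.  -104.4] w 1.000 f [ 0.6 -0.1 -0.1]
turn [-0.1  0.  -0.1] shift cm [-0.07  0.04 11.02]
```

View pics/s11.png

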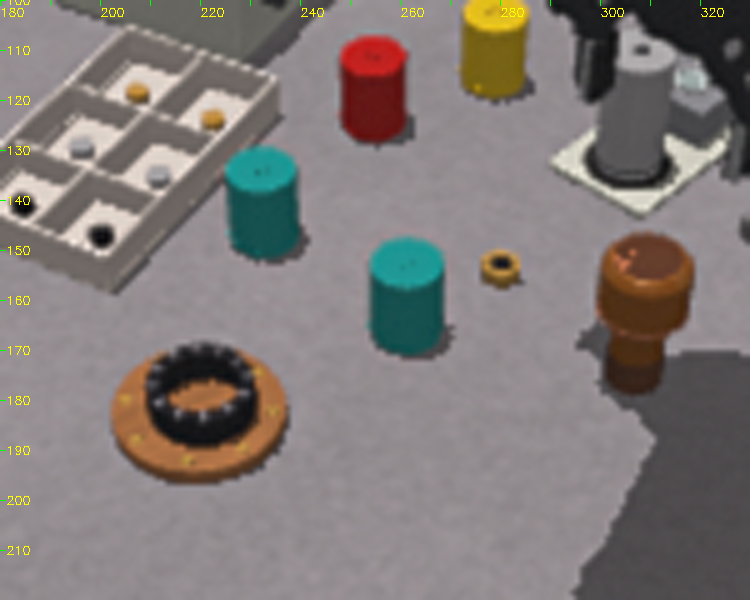

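View pics/t11.png

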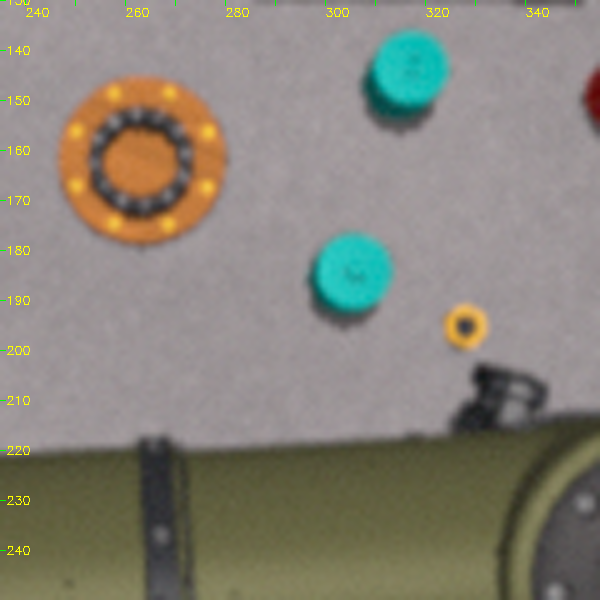

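Run:
```python
from h import *
print('collar top',ray('top',(262.5,161.5),.034))
a=np.linspace(0,2*np.pi,100)
def circ(c,r,z):return np.c_[c[0]+r*np.cos(a),c[1]+r*np.sin(a),z+0*a]
def ext(cam,c,l):
    P=np.vstack([proj(cam,circ(c,r,z)) for r,z in l])+.5;return P.min(0).round(1),P.max(0).round(1)
print('collar side pred',ext('side',(.6337,-.0065),[(.031,.012),(.031,.034)]),'obs',[180+147/5,100+343/5],[180+257/5,100+447/5])
print('collar top pred',ext('top',(.6337,-.0065),[(.031,.034)]),'obs',[235+89/5,130+107/5],[235+194/5,130+217/5])
c=(.4368,-.16)
print('head',ext('side',c,[(.026,.054),(.026,.086)]),'obs x',180+597/5,180+693/5)
print('foot',ext('side',c,[(.017,0),(.017,.022)]),'obs x',180+605/5,180+664/5,'ymax',100+396/5)
```

```text
collar top [ 0.63102948 -0.00589554  0.034     ]
collar side pred (array([208. , 168.2]), array([230.8, 189.6])) obs [209.4, 168.6] [231.4, 189.4]
collar top pred (array([252.5, 150.5]), array([274. , 171.8])) obs [252.8, 151.4] [273.8, 173.4]
head (array([298.6, 146.2]), array([318.8, 167.6])) obs x 299.4 318.6
foot (array([300.2, 165.1]), array([312.9, 179. ])) obs x 301.0 312.8 ymax 179.2
```

Emit:
servo_tool:
  targets:
    - [[0, 0, 0, -0.07, 0.04, 2, 1], [0, 0, 0, -0.07, 0.04, 4, 1], [0, 0, 0, -0.07, 0.04, 6, 1], [0, 0, 0, -0.07, 0.04, 8, 1], [0, 0, 0, -0.07, 0.04, 9.5, 1], [0, 0, 0, -0.07, 0.04, 10.6, 1], [0, 0, 0, -0.07, 0.04, 11.1, 1], [0, 0, 0, -0.07, 0.04, 11.1, 1]]

```text
t: 27.9
eef_pos: [0.4379, -0.1585, 0.0599]
ee_rot: [180.0, -0.0, -104.3]
contact_force: [-0.2, -0.4, 0.2]
width: 0.997
```

Emit:
servo_tool:
  targets:
    - [[0, 0, 0, 0, 0, 0, 0.8], [0, 0, 0, 0, 0, 0, 0.7], [0, 0, 0, 0, 0, 0, 0.65], [0, 0, 0, 0, 0, 0, 0.6], [0, 0, 0, 0, 0, 0, 0.5], [0, 0, 0, 0, 0, 0, 0], [0, 0, 0, 0, 0, 0, 0], [0, 0, 0, 0, 0, 0, 0]]

```text
t: 28.7
eef_pos: [0.4381, -0.1588, 0.0612]
ee_rot: [-179.9, -0.0, -104.3]
contact_force: [-2.1, 1.4, 5.8]
width: 0.59
```

```bash
python3 plan.py 436.8 -160 75 -104.3
```

```text
t 28.70 pos [ 438.1 -158.8   61.2] rot [-179.9   -0.  -104.3] w 0.590 f [-2.1  1.4  5.8]
turn [-0.1 -0.   0. ] shift cm [ 0.15  0.1  -1.38]
```

Emit:
servo_tool:
  targets:
    - [[0, 0, 0, 0, 0, -0.5, 0], [0, 0, 0, 0, 0, -1.5, 0], [0, 0, 0, 0, 0, -3, 0], [0, 0, 0, 0, 0, -5, 0], [0, 0, 0, 0, 0, -7, 0], [0, 0, 0, 0, 0, -8.5, 0], [0, 0, 0, 0, 0, -9, 0], [0, 0, 0, 0, 0, -9, 0]]

```text
t: 29.5
eef_pos: [0.4383, -0.1585, 0.151]
ee_rot: [-179.9, 0.0, -104.3]
contact_force: [-0.7, 0.6, -0.7]
width: 0.587
```

```bash
python3 plan.py 632 -6.5 155 -104.3;python3 - <<'E'
from h import *
s=cv2.cvtColor(snapshot('side'),cv2.COLOR_RGB2BGR)
crop(s,240,80,370,200,6,'pics/s12.png')
E
```

```text
t 29.50 pos [ 438.3 -158.5  151. ] rot [-179.9    0.  -104.3] w 0.587 f [-0.7  0.6 -0.7]
turn [-0.1  0.   0. ] shift cm [-19.52 -15.02  -0.37]
```

View pics/s12.png

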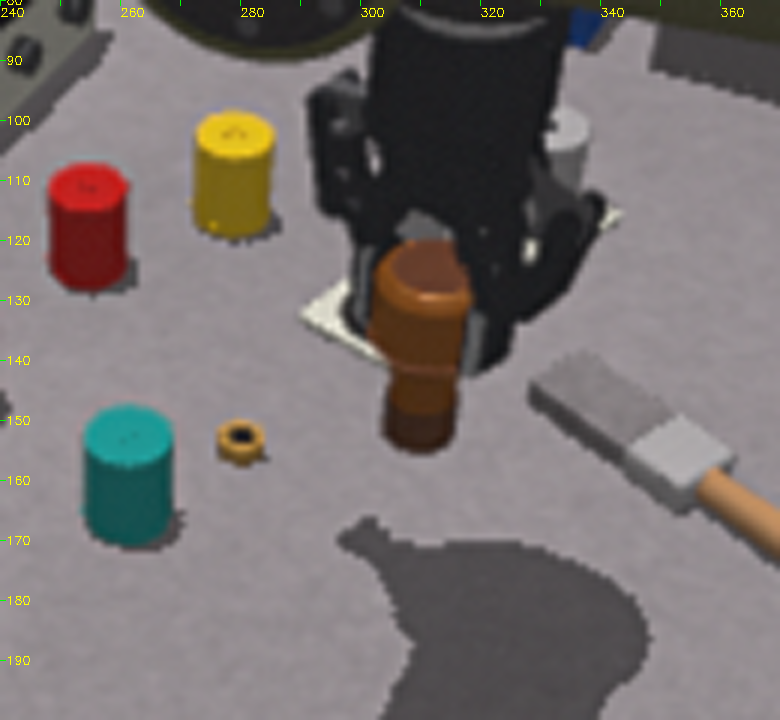

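Emit:
servo_tool:
  targets:
    - [[0, 0, 0, -1, -0.8, 0, 0], [0, 0, 0, -3.2, -2.5, 0, 0], [0, 0, 0, -6.4, -5, 0, 0], [0, 0, 0, -9.8, -7.5, 0, 0], [0, 0, 0, -13.2, -10.1, 0, 0], [0, 0, 0, -16.4, -12.6, 0, 0], [0, 0, 0, -18.6, -14.3, 0, 0], [0, 0, 0, -19.6, -15, 0, 0]]

```text
t: 30.35
eef_pos: [0.6328, -0.0036, 0.1475]
ee_rot: [179.8, -0.1, -104.2]
contact_force: [-1.8, -0.2, -1.4]
width: 0.592
```

Emit:
servo_tool:
  targets:
    - [[0, 0, 0, 0, 0, 0, 0], [0, 0, 0, 0, 0, 0.5, 0], [0, 0, 0, 0, 0, 1.3, 0], [0, 0, 0, 0, 0, 2.1, 0], [0, 0, 0, 0, 0, 2.6, 0], [0, 0, 0, 0, 0, 2.7, 0], [0, 0, 0, 0, 0, 2.7, 0], [0, 0, 0, 0, 0, 2.7, 0]]

```text
t: 31.15
eef_pos: [0.6318, -0.0058, 0.1237]
ee_rot: [-180.0, 0.0, -104.3]
contact_force: [-0.2, 0.1, -0.7]
width: 0.59
```

```bash
python3 plan.py 632.3 -5 74 -104.3;python3 - <<'E'
from h import *
s=cv2.cvtColor(snapshot('side'),cv2.COLOR_RGB2BGR);t=cv2.cvtColor(snapshot('top'),cv2.COLOR_RGB2BGR)
crop(s,160,100,290,210,6,'pics/s13.png');crop(t,200,110,320,200,6,'pics/t13.png')
E
```

```text
t 31.15 pos [631.8  -5.8 123.7] rot [-180.     0.  -104.3] w 0.590 f [-0.2  0.1 -0.7]
turn [-0.  0. -0.] shift cm [-0.09 -0.02  4.97]
```

View pics/s13.png

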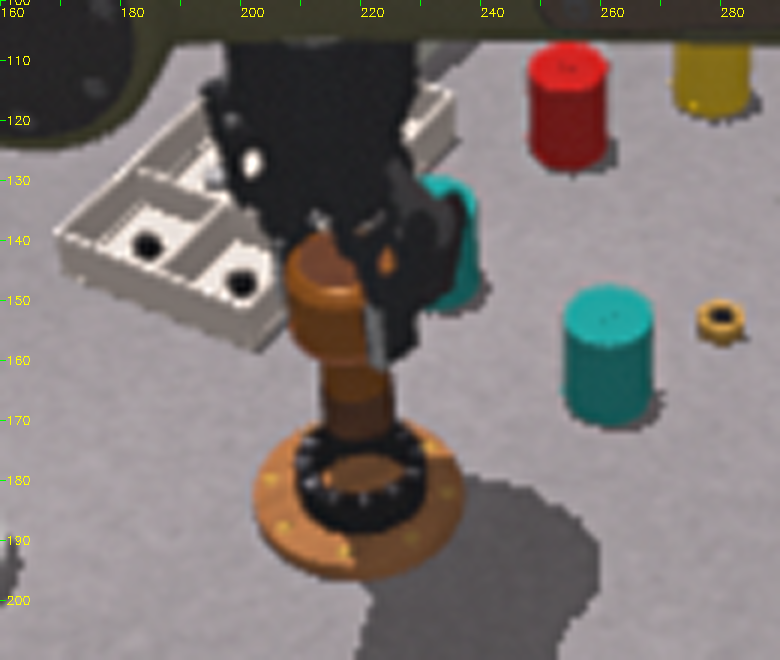

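Run:
```python
from h import *
for c in((.6315,-.0072),(.632,-.006),(.6337,-.0065)):print(c,proj('side',[[*c,.0625],[*c,.023]])+.5)
```

```text
(0.6315, -0.0072) [[219.32418455 168.80183697]
 [220.28451791 178.89962355]]
(0.632, -0.006) [[218.93089979 169.01057069]
 [219.90232575 179.10748731]]
(0.6337, -0.0065) [[218.50394551 168.68423088]
 [219.486126   178.78180595]]
```

Emit:
servo_tool:
  targets:
    - [[0, 0, 0, 0, 0, 0.5, 0], [0, 0, 0, 0, 0, 1.2, 0], [0, 0, 0, 0, 0, 2, 0], [0, 0, 0, 0, 0, 2.8, 0], [0, 0, 0, 0, 0, 3.6, 0], [0, 0, 0, 0, 0, 4.3, 0], [0, 0, 0, 0, 0, 4.6, 0], [0, 0, 0, 0, 0, 4.6, 0]]

```text
t: 32.05
eef_pos: [0.6314, -0.0058, 0.0766]
ee_rot: [180.0, -0.0, -104.3]
contact_force: [0.0, -0.6, -1.7]
width: 0.583
```

```bash
python3 plan.py 632.3 -5 73.4 -104.3
```

```text
t 32.05 pos [631.4  -5.8  76.6] rot [ 180.    -0.  -104.3] w 0.583 f [ 0.  -0.6 -1.7]
turn [ 0. -0.  0.] shift cm [-0.1  -0.07  0.32]
```

Emit:
servo_tool:
  targets:
    - [[0, 0, 0, 0, 0, 0.1, 0], [0, 0, 0, 0, 0, 0.2, 0], [0, 0, 0, 0, 0, 0.3, 0], [0, 0, 0, 0, 0, 0.35, 0], [0, 0, 0, 0, 0, 0.35, 0], [0, 0, 0, 0, 0, 0.35, 0], [0, 0, 0, 0, 0, 0.35, 0], [0, 0, 0, 0, 0, 0.35, 0]]

```text
t: 32.85
eef_pos: [0.6317, -0.0057, 0.0738]
ee_rot: [-180.0, -0.0, -104.3]
contact_force: [-0.3, -0.0, -1.5]
width: 0.585
```

```bash
python3 plan.py 632.3 -5 73.4 -104.3
```

```text
t 32.85 pos [631.7  -5.7  73.8] rot [-180.    -0.  -104.3] w 0.585 f [-0.3 -0.  -1.5]
turn [-0. -0.  0.] shift cm [-0.08 -0.04  0.04]
```

Emit:
servo_tool:
  targets:
    - [[0, 0, 0, 0, 0, 0.05, 0], [0, 0, 0, 0, 0, 0.1, 0], [0, 0, 0, 0, 0, 0.13, 0], [0, 0, 0, 0, 0, 0.13, 0], [0, 0, 0, 0, 0, 0.13, 0], [0, 0, 0, 0, 0, 0.13, 0], [0, 0, 0, 0, 0, 0.13, 0], [0, 0, 0, 0, 0, 0.13, 0]]

```text
t: 33.65
eef_pos: [0.6318, -0.0057, 0.0733]
ee_rot: [-180.0, -0.0, -104.3]
contact_force: [-3.2, 0.6, 4.7]
width: 0.588
```

Contact. Release gently and retreat.

Emit:
servo_tool:
  targets:
    - [[0, 0, 0, 0, 0, 0, 0.6], [0, 0, 0, 0, 0, 0, 0.65], [0, 0, 0, 0, 0, 0, 0.7], [0, 0, 0, 0, 0, 0, 0.8], [0, 0, 0, 0, 0, 0, 1], [0, 0, 0, 0, 0, 0, 1], [0, 0, 0, 0, 0, 0, 1], [0, 0, 0, 0, 0, 0, 1]]

```text
t: 34.45
eef_pos: [0.6317, -0.0057, 0.0724]
ee_rot: [-180.0, -0.0, -104.3]
contact_force: [-1.0, 0.3, 0.3]
width: 1.001
```

Emit:
servo_tool:
  targets:
    - [[0, 0, 0, 0, 0, -2, 1], [0, 0, 0, 0, 0, -5, 1], [0, 0, 0, 0, 0, -9, 1], [0, 0, 0, 0, 0, -12, 1], [0, 0, 0, 0, 4, -13, 1], [0, 0, 0, 0, 8, -14, 1], [0, 0, 0, 0, 12, -14, 1], [0, 0, 0, 0, 16, -14, 1]]

```text
t: 35.25
eef_pos: [0.4754, 0.0339, 0.2127]
ee_rot: [-180.0, 0.0, -104.3]
contact_force: [0.5, 0.6, 0.6]
width: 1.002
```

Emit:
servo_tool:
  targets:
    - [[0, 0, 0, 4, 1, 0, 1], [0, 0, 0, 8, 1, 0, 1], [0, 0, 0, 12, 1, 0, 1], [0, 0, 0, 16, 1, 0, 1], [0, 0, 0, 20, 1, 0, 1], [0, 0, 0, 24, 1, 0, 1], [0, 0, 0, 24, 1, 0, 1], [0, 0, 0, 24, 1, 0, 1]]

```text
t: 36.05
eef_pos: [0.4073, -0.197, 0.2125]
ee_rot: [-180.0, 0.0, -104.4]
contact_force: [-0.4, 0.6, 0.0]
width: 1.0
```

Run:
```python
from h import *
print(get_obs()['eef_pos'])
s=cv2.cvtColor(snapshot('side'),cv2.COLOR_RGB2BGR);t=cv2.cvtColor(snapshot('top'),cv2.COLOR_RGB2BGR)
crop(s,130,160,260,260,6,'pics/s14.png');crop(t,90,130,290,240,4,'pics/t14.png')
cv2.imwrite('pics/s14f.png',cv2.resize(s,(800,600)))
```

```text
[ 0.40733583 -0.19697958  0.21252893]
```

View pics/s14f.png

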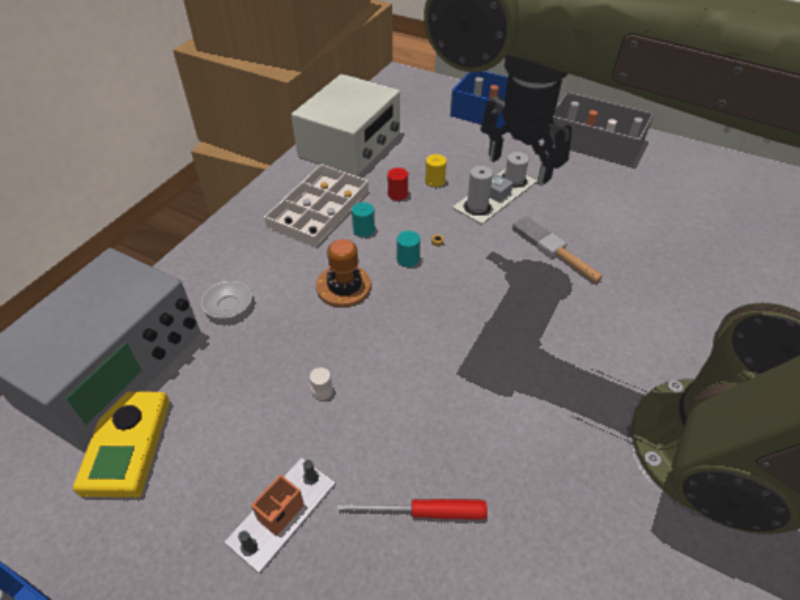

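View pics/t14.png

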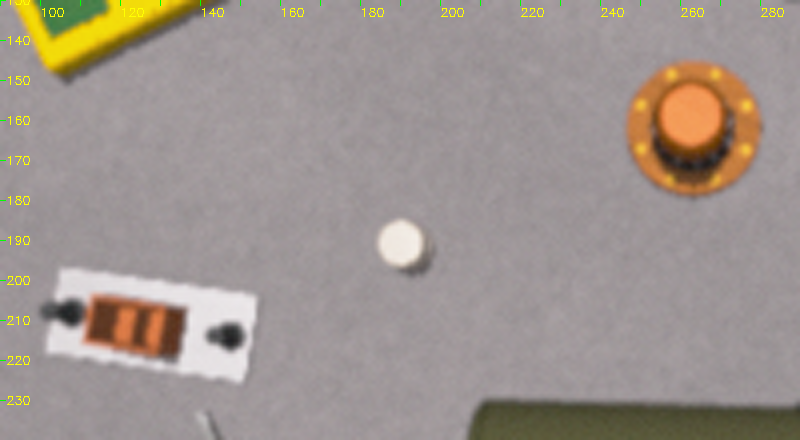

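View pics/s14.png

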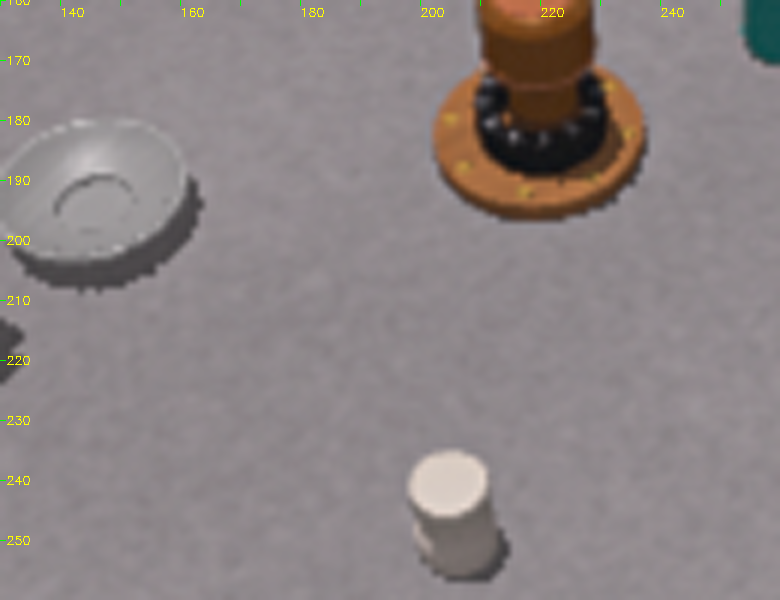

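Run:
```python
from h import *
print(ray('top',(262.25,158.5),.103))
for c in((.6315,-.0072),):print(c,proj('side',[[*c,.04],[*c,.082],[*c,.023]])+.5,'obs neck 220.8 head 219.3 collar 220.25')
```

```text
[ 0.62885626 -0.00537496  0.103     ]
(0.6315, -0.0072) [[219.87765016 174.62145948]
 [218.83014424 163.60706416]
 [220.28451791 178.89962355]] obs neck 220.8 head 219.3 collar 220.25
```

```bash
python3 -c "
from station import *
o=get_obs();print(o['contact_force'],abs(o['qvel']).max(),o['t']);print(hand_in())"
```

```text
[ 0.93775468 -0.54465343 -0.5574644 ] 1.0086553939897995 36.15
the job is handed in; nothing more can be done
None
```

I placed all five parts and handed the job in at about 36 s of robot time. The hand-in gives no verdict. No check failed, but some tolerances rest only on the measurements below.

| Part | What the last check showed |
|---|---|
| Copper box | Seen corners within about 2–3 mm of where a centred box, in line with the posts, would have them |
| Tall can on left pad | Within about 2 mm of the pad centre in both cameras |
| Short can on right pad | Within about 1 mm of the pad centre (top camera only) |
| Collar on the disc | About 2–3 mm off the disc's centre |
| Tube in the collar | Standing in the bore; the two cameras put it within about 2–3 mm of the collar's centre, and it looked upright |
| White jar | Never touched, and it shows no visible shift |

- **Heights:** I did not measure these directly. I lowered each part to its worked-out height and felt contact before release, except the copper box. It showed no contact force, so it may have dropped by up to about 1 mm.
- **Tube position:** one camera put the tube's head about 3 mm nearer the robot than the collar's centre. The side view put it within about 1–2 mm. Both are inside the 9 mm limit.
- **At hand-in:** the gripper was open and about 0.2 m above the bench, clear of everything, with no real force on the tool.

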